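Park the spray can in the empty bench holder

TASK

Slide the tall spray can along the table top into the empty holder, until it stands against the holder's back wall. It topples easily unless it is pushed low down: keep it upright, do not lift it, and leave the squat tin and the bottle in the other holder where they are.

Things in the scene. Friction and masses are not known exactly. Their poses are not given: they have to be found in the camera images.
- spray_can: tall narrow spray can, bare metal with a grey band and a grey cap: a cylinder 56 mm in diameter up to 140 mm, 190 mm high in all, about 0.3 kg, standing loose on the table. Origin at the centre of its underside, z up its axis. Pushed higher than about 35 mm above the table it may topple instead of sliding.
- free_dock_seat (a point): seat of the empty one of two identical fixed grey holders: low stalls without floor, open at the front. Point on the table amid the stall, where the can's underside centre belongs; x points from the front to the back wall, z up. Walls 4 mm thick, 28 mm high; inner faces: back at x +30 mm, sides at y +-40 mm, ending at x -22 mm in flared lips. Outside, ribs and tabs reach x +49, y +-63 mm.
- glue_bottle: white plastic bottle with a grey cap, 58 mm in diameter, 165 mm high, standing loose in the other holder, which is thereby taken. Origin at the centre of its underside. To be left alone.
- tin: squat bare metal tin, 66 mm in diameter, 58 mm high, standing loose on the table in front of the taken holder. Origin at the centre of its underside. To be left alone.
Things that resemble listed ones, but are neither listed nor needed, are in the scene too. What is shaped like the spray_can but purple is not meant.

How it is judged:
At the end, for the whole second after the job is handed in: The spray can stands upright (within 3 degrees) and at rest on the table inside the empty holder, within 20 mm of the seat point and no more than 15 mm short of it toward the open front (x of spray_can in the frame of free_dock_seat above -0.015 m and horizontal distance between spray_can and free_dock_seat below 0.02 m and angle between spray_can's own z axis and vertical below 0.05 rad and height (world z) of spray_can below 0.004 m and linear speed of spray_can below 0.01 m/s); the robot touches nothing.
It fails at once if the spray can tips by more than 14 degrees (angle between spray_can's own z axis and vertical above 0.25 rad).
It fails at once if the spray can is lifted more than 15 mm off the table (height (world z) of spray_can above 0.015 m).
It fails at once if the bottle is moved by more than 20 mm (distance of glue_bottle from where it was at the start of the episode above 0.02 m).
It fails at once if the squat tin is moved by more than 20 mm (distance of tin from where it was at the start of the episode above 0.02 m).
It also fails if it takes over 38 s, if anything falls off the work surface, if the arm or the gripper's body presses on something with over 40 N, if the wrist force passes 120 N, or if a joint passes its speed limit or range.

ROBOT

A 7-joint arm with a two-finger parallel gripper is mounted at the origin on a cart in front of the work surface, level with it; the furniture and walls round the work are solid. World frame = base frame: x ahead of the robot, y to its left, z up, the work surface at z = 0. Lengths are in m, angles in rad, forces in N, time in s.
With the tool pointing down it reaches from about 0.4 to 0.85 m from the base axis. Payload 4.5 kg.
Tool frame: the origin (TCP) lies midway between the tips of the shut fingers; the grasp point (between the pads) lies 19 mm behind it; z points along the fingers, y is the line along which they close (so a half turn about z gives the same grasp; the last joint's range is limited). The gripper opens to 88 mm and grips with 3 to 60 N. Pads are 18 mm wide; open, the fingers measure 123 mm over their backs; the gripper's body (75 mm by 187 mm) begins 45 mm behind the grasp point.
Start: joints at [1.147, 0.689, -0.195, 1.565, 0.157, 0.902, -0.215], TCP at [0.276, -0.561, 0.239] pointing down, gripper open.
Joint ranges: [-3.01, 3.01], [-0.46, 2.08], [-1.47, 1.51], [0.13, 2.56], [-1, 4.14], [0.04, 2.09], [-2.66, 2.66]. Speed limits (rad/s): [2.57, 2.57, 3.14, 3.14, 3.14, 3.14, 3.14].

INTERFACE

Orientations are given as a unit quaternion [x, y, z, w].
In Python, from plant import r gives the robot as it stands. The module is installed in compiled form; this text tells all that it offers.
- The arm moves only by the tool step_arm, never from a script. Its argument "series" is a list of rows, each a list of 7 numbers: the shift along the world's x, y, z in mm, then the turn, a rotation vector about the world's x, y, z in rad, then the closure, from 0 (fully open) to 1 (shut). A call has 1 to 20 rows; each row shifts and turns the commanded pose from where the row before left it; what a row does not reach is not made up. A row lasts 1/10 s, in which the tool goes at most 50 mm and 8.59 degrees, less where a joint would pass 70% of its speed; a pose out of reach is approached as far as the arm can. A call is refused whole if a number of a shift passes 50 or a number of a turn 0.15, either way. A call with a gripper value outside its range is refused whole. The fingers move at their own pace and stop on an object; "force" is the grip in N (left out, the last holds). Time passes only in rows, so rows that do not move let the fingers close. It gives the time, the measured TCP pose, the force, the opening and the grip force at its end, in the units of the state.
- r.get_state(): the state, without advancing time (a new reading comes with each control period).
- r.snapshot(name): name is "scene" or "side" or "wrist"; returns (picture, depth): 480x640x3 uint8, blue, green, red; 480x640 float32, m along the optical axis (not along the pixel's ray), 0 where there is no reading.
- r.get_calibration(name): a dict with "intrinsics" (3x3 intrinsics, pixels), "pose" (4x4, takes a point from camera to world coordinates). Camera axes: x right, y up, looking along -z (the intrinsics and any distortion apply to the point x, -y, -z); pixel columns grow to the right and rows downward; lengths in m; the calibration is good to about 2 mm. The wrist camera is an equidistant fisheye: a pixel r from the principal point sees the ray r / f radians off the axis. A picture is of the moment at which its call begins: read the wrist's pose just before it. get_calibration takes no time and is no camera call; for the wrist camera it gives the pose at the moment of the call.
- r.finish_job(): hands the job in; it is judged then, once.
The state is a dict: "clock": time; "q": joint angles; "qd": joint speeds; "joint_torque": joint torques, N m; "tool_pos": TCP position; "eef_rot": TCP orientation; "contact_force": force on the tool from outside, world axes, zero at the start; "moment": the same for the moment, N m; "opening": opening from 0.0 (shut) to 1.0 (fully open); "finger_force": force on a finger pad.
Only numpy, scipy, OpenCV 4.12 (cv2) and the standard library are available. Lean on these libraries where they do the work, as an engineer would, in place of code of your own. Each camera call takes 0.05 s, during which the arm holds its last target. There are 200 camera calls.

## Working session

There is one attempt and no reset: what is moved stays moved. The work goes in short steps, Python scripts to look and compute and a tool call to move; the robot and the scene stay as the last step left them, time stands still between calls to the robot, and variables do not carry over. Pictures are saved under pics/ and viewed, at most 10 in all, crops included, and the job is handed in when it is done.

Besides the shell and the picture viewer there is one more tool, called after ">>>" in YAML: its name, and indented under it one key for each argument. step_arm: Moves the arm, as the interface text tells. Its arguments: {"type":"object","properties":{"series":{"type":"array"},"force":{"type":"number"}},"required":["series"]}

```bash
mkdir -p pics; cat > h.py <<'E'
from plant import r
import numpy as np, cv2
def snap(n,tag):
    c=r.get_calibration(n); p,d=r.snapshot(n); cv2.imwrite(f'pics/{tag}.png',p); np.savez(f'pics/{tag}.npz',d=d,K=c['intrinsics'],T=c['pose'],p=p); return p,d,c
def cloud(tag):
    z=np.load(f'pics/{tag}.npz'); d=z['d'];K=z['K'];T=z['T']
    v,u=np.mgrid[:480,:640]; X=(u-K[0,2])/K[0,0]*d; Y=(v-K[1,2])/K[1,1]*d
    P=np.stack([X,-Y,-d,np.ones_like(d)],-1)@T.T
    P=P[...,:3]; P[d==0]=np.nan; return P
E
python3 - <<'E'
from h import *
for n in ('scene','side'):
    p,d,c=snap(n,n+'0'); print(c, (d>0).mean())
s=r.get_state(); print(s['clock'],s['tool_pos'],s['eef_rot'],s['opening'])
E
```

```text
{'intrinsics': array([[603.64455996,   0.        , 319.85583281],
       [  0.        , 603.64455996, 233.04397323],
       [  0.        ,   0.        ,   1.        ]]), 'pose': array([[-0.8430615 ,  0.34774511, -0.41026899,  0.2162406 ],
       [-0.53764792, -0.56407675,  0.6266994 ,  0.48349971],
       [-0.01349155,  0.7489264 ,  0.66251583,  0.6403341 ],
       [ 0.        ,  0.        ,  0.        ,  1.        ]])} 0.9960611979166667
{'intrinsics': array([[571.04588129,   0.        , 323.35050114],
       [  0.        , 571.04588129, 240.05466807],
       [  0.        ,   0.        ,   1.        ]]), 'pose': array([[-0.9770864 ,  0.11466274, -0.1793171 ,  0.4337459 ],
       [-0.21246093, -0.47496987,  0.85396954,  0.66789303],
       [ 0.01274827,  0.8724999 ,  0.48844795,  0.48952146],
       [ 0.        ,  0.        ,  0.        ,  1.        ]])} 0.9933854166666667
0.1 [ 0.27595198 -0.56017464  0.23800689] [ 9.73905730e-01  2.26951524e-01 -2.42547917e-04 -7.58485175e-04] 0.996576527450969
```

View pics/scene0.png

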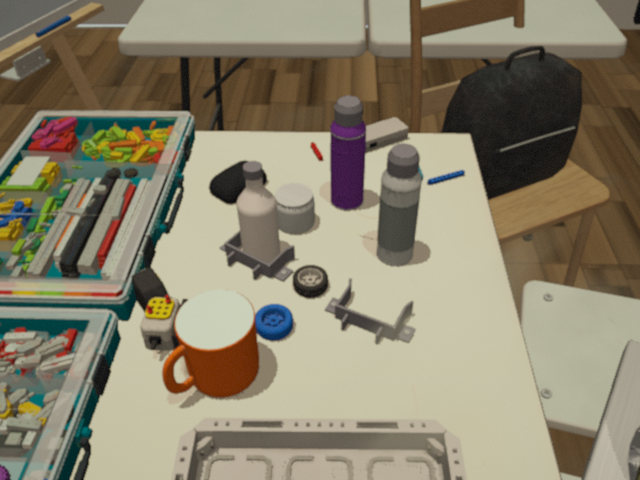

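View pics/side0.png

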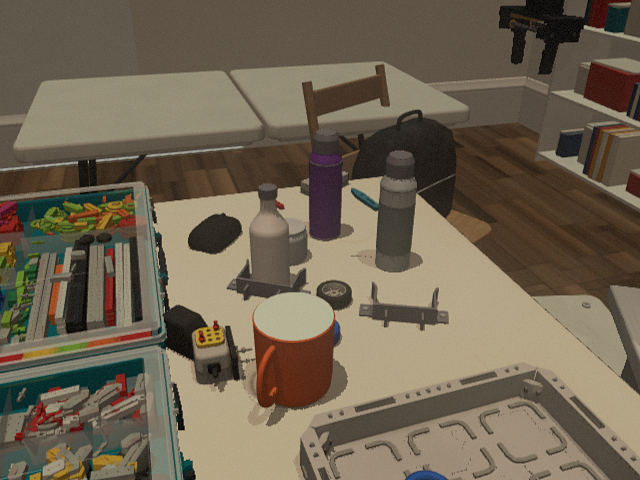

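The scene picture shows the grey-banded can with its base near (397,255), and the empty holder at about (335–412, 285–335), opening toward the can. The bottle (258,225) stands in the other holder, with the tin at (293,208). The purple can is at (347,150).

```bash
python3 - <<'E'
from h import *
def circ(p):
    A=np.c_[2*p[:,:2],np.ones(len(p))]; s=np.linalg.lstsq(A,(p[:,:2]**2).sum(1),rcond=None)[0]
    return s[:2].round(4),np.sqrt(s[2]+s[0]**2+s[1]**2).round(4)
for t,bx in (('scene0',{'can':(375,145,425,268),'purple':(325,95,368,212),'tin':(272,180,318,235),'bottle':(236,160,282,262)}),('side0',{'can':(374,150,418,274),'purple':(305,128,345,242)})):
    P=cloud(t)
    for k,(a,b,c,d) in bx.items():
        q=P[b:d,a:c].reshape(-1,3); q=q[~np.isnan(q).any(1)]
        lo,hi=(0.02,.05) if k=='tin' else (0.04,.12)
        if k=='bottle': lo,hi=.04,.09
        m=q[(q[:,2]>lo)&(q[:,2]<hi)]; med=np.median(m,0); m=m[np.linalg.norm(m[:,:2]-med[:2],axis=1)<.045]
        print(t,k,circ(m),len(m),'top',q[:,2].max().round(3))
    x=P[400,450] ; print('table z',P[270:280,440:460,2].mean())
# top-down height map of low stuff from both
img=np.zeros((600,800,3),np.uint8)
Ps=[cloud(t).reshape(-1,3) for t in('scene0','side0')]
for i,q in enumerate(Ps):
    m=(q[:,2]>.008)&(q[:,2]<.035); q=q[m]
    u=((.2-q[:,1])*1400).astype(int)+50; v=((.8-q[:,0])*1400).astype(int)
    k=(u>=0)&(u<800)&(v>=0)&(v<600); img[v[k],u[k],i*2]=255
for g in np.arange(-.3,.21,.05):
    u=int((.2-g)*1400)+50; cv2.line(img,(u,0),(u,600),(0,60,0)); cv2.putText(img,f'{g:.2f}',(u,595),0,.35,(0,255,0))
for g in np.arange(.4,.81,.05):
    v=int((.8-g)*1400); cv2.line(img,(0,v),(800,v),(0,60,0)); cv2.putText(img,f'{g:.2f}',(0,v),0,.35,(0,255,0))
cv2.imwrite('pics/top.png',img)
c=cv2.resize(cv2.imread('pics/scene0.png')[260:350,310:430],None,fx=6,fy=6,interpolation=2); cv2.imwrite('pics/crop.png',c)
E
```

```text
scene0 can (array([ 0.49  , -0.1409]), np.float64(0.0276)) 1676 top 0.192
scene0 purple (array([ 0.6192, -0.2155]), np.float64(0.0273)) 1436 top 0.192
scene0 tin (array([ 0.6599, -0.1198]), np.float64(0.0284)) 603 top 0.109
scene0 bottle (array([ 0.6639, -0.0337]), np.float64(0.028)) 1020 top 0.166
table z nan
side0 can (array([ 0.4879, -0.1395]), np.float64(0.0274)) 1663 top 0.19
side0 purple (array([ 0.6173, -0.2142]), np.float64(0.0271)) 1392 top 0.189
table z nan
```

View pics/top.png

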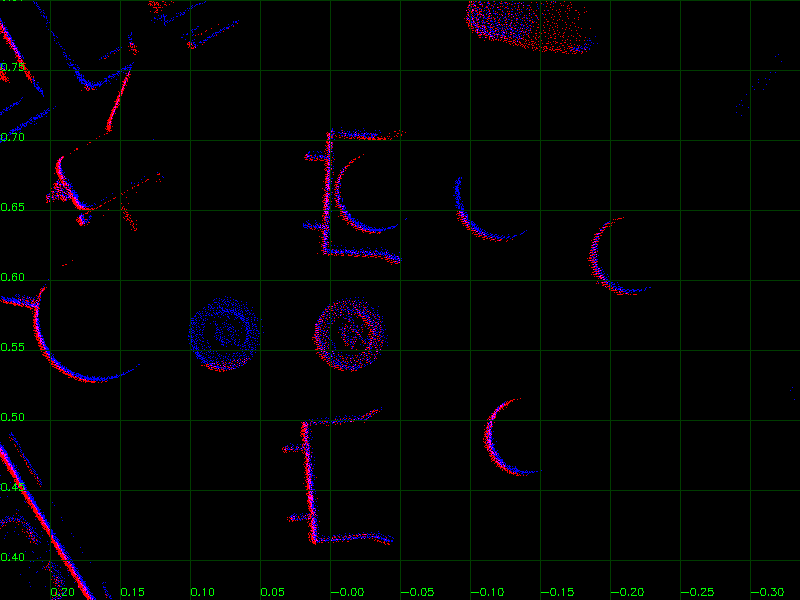

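View pics/crop.png

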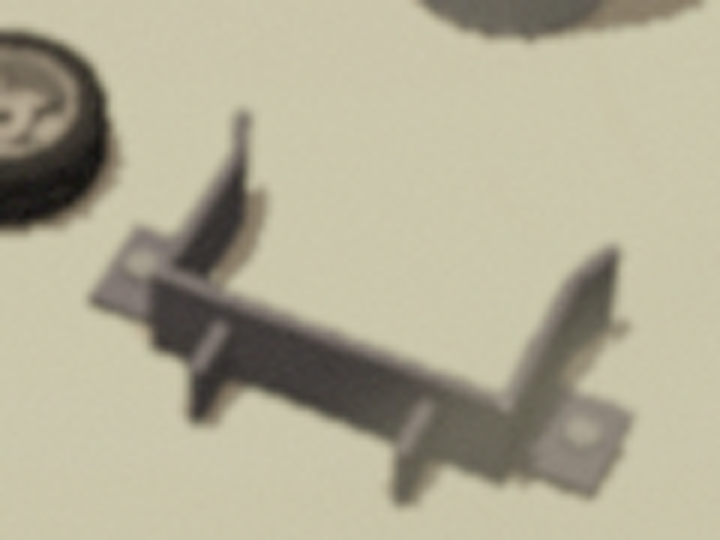

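The top-down map shows the empty holder's back wall running from about (0.499, 0.019) to (0.412, 0.011), with the opening facing -y. The can is at about (0.489, -0.140), and the purple can at (0.618, -0.215) stands close to the approach. The crop confirms the stall is empty, with its lips toward the can. I'll fit the wall precisely and plan a tilted approach from -y with the fingertips low.

```bash
python3 - <<'E'
from h import *
from scipy.spatial.transform import Rotation as R
q=np.concatenate([cloud(t).reshape(-1,3) for t in('scene0','side0')])
b=q[(q[:,2]>.008)&(q[:,2]<.022)&(q[:,0]>.43)&(q[:,0]<.485)]
b=b[(b[:,1]>.005)&(b[:,1]<.022)]
# outer face: points in ribs excluded by y limit
for _ in range(3):
    f=np.polyfit(b[:,0],b[:,1],1); e=b[:,1]-np.polyval(f,b[:,0]); b=b[abs(e)<.004]
ax=np.array([-f[0],1])/np.hypot(1,f[0]); print('fit',f,'axis',ax,e.std())
lat=np.array([-ax[1],ax[0]])
w=q[(q[:,2]>.024)&(q[:,2]<.032)&(q[:,0]>.39)&(q[:,0]<.52)&(q[:,1]>-.06)&(q[:,1]<.03)]  # tops
s=w[:,:2]@ax; l=w[:,:2]@lat
mid=np.array([.455,np.polyval(f,.455)]); s0=mid@ax
bk=abs(s-s0)<.008; print('back top s',np.percentile(s[bk]-s0,[5,50,95]),'lat',np.percentile(l[bk],[.5,99.5]))
sd=(s<s0-.012)&(s>s0-.05); L=l[sd]; m=L.mean(); print('sides',np.median(L[L<m]),np.median(L[L>m]))
lc=(np.median(L[L<m])+np.median(L[L>m]))/2
seat=ax*(s0-.034)+lat*lc; print('seat',seat)
can=np.array([.489,-.1402]); print('can in dock',(can-seat)@ax,(can-seat)@lat)
st=r.get_state(); R0=R.from_quat(st['eef_rot'])
a=np.radians(45);y=np.radians(75);d=np.array([np.cos(y),np.sin(y),0])
z=d*np.cos(a)-np.array([0,0,np.sin(a)]); yy=np.array([d[1],-d[0],0]); Rt=R.from_matrix(np.c_[np.cross(yy,z),yy,z])
v=(Rt*R0.inv()).as_rotvec(); print('rotvec',v,np.degrees(np.linalg.norm(v)),'per 10',v/10, Rt.as_quat())
E
```

```text
fit [ 0.08431266 -0.02357884] axis [-0.08401458  0.99646453] 0.0012401525426431138
back top s [-0.00520957 -0.00100539  0.00145318] lat [-0.49918127 -0.41171532]
sides -0.4976414147274035 -0.4131523021954847
seat [ 0.45861727 -0.01903223]
can in dock -0.12329197696299155 -0.02009545054123818
rotvec [ 0.62405054 -0.51428327  0.80521154] 65.38480254936107 per 10 [ 0.06240505 -0.05142833  0.08052115] [ 0.73296291  0.56242222  0.30360318 -0.23296291]
```

>>> step_arm:
  series:
    - [18,28,-10,0.0624,-0.0514,0.0805,0.59]
    - [18,28,-10,0.0624,-0.0514,0.0805,0.59]
    - [18,28,-10,0.0624,-0.0514,0.0805,0.59]
    - [18,28,-10,0.0624,-0.0514,0.0805,0.59]
    - [18,28,-10,0.0624,-0.0514,0.0805,0.59]
    - [18,28,-10,0.0624,-0.0514,0.0805,0.59]
    - [18,28,-10,0.0624,-0.0514,0.0805,0.59]
    - [18,28,-10,0.0624,-0.0514,0.0805,0.59]
    - [18,28,-10,0.0624,-0.0514,0.0805,0.59]
    - [18,28,-10,0.0624,-0.0514,0.0805,0.59]
    - [0,0,0,0,0,0,0.59]
    - [0,0,0,0,0,0,0.59]
    - [0,0,0,0,0,0,0.59]

```text
clock: 1.4
tool_pos: [0.4559, -0.282, 0.1389]
eef_rot: [0.734, 0.562, 0.303, -0.231]
contact_force: [-0.6, -0.2, -0.5]
opening: 0.406
finger_force: 0.0
```

>>> step_arm:
  series:
    - [0,2,-20,0,0,0,0.59]
    - [0,2,-20,0,0,0,0.59]
    - [0,2,-20,0,0,0,0.59]
    - [0,2,-20,0,0,0,0.59]
    - [0,2,-20,0,0,0,0.59]
    - [2,10,-10,0,0,0,0.59]
    - [3,10,-10,0,0,0,0.59]
    - [3,10,0,0,0,0,0.59]
    - [3,10,0,0,0,0,0.59]
    - [3,10,0,0,0,0,0.59]
    - [0,0,0,0,0,0,0.59]
    - [0,0,0,0,0,0,0.59]

```text
clock: 2.6
tool_pos: [0.4705, -0.2208, 0.019]
eef_rot: [0.733, 0.562, 0.304, -0.232]
contact_force: [-0.0, 0.8, -0.2]
opening: 0.406
finger_force: 0.0
```

```bash
python3 - <<'E'
from h import *
p,d,c=snap('side','side1'); cv2.imwrite('pics/s1c.png',cv2.resize(p[100:350,220:520],None,fx=2.4,fy=2.4))
E
```

```text
(no output)
```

View pics/s1c.png

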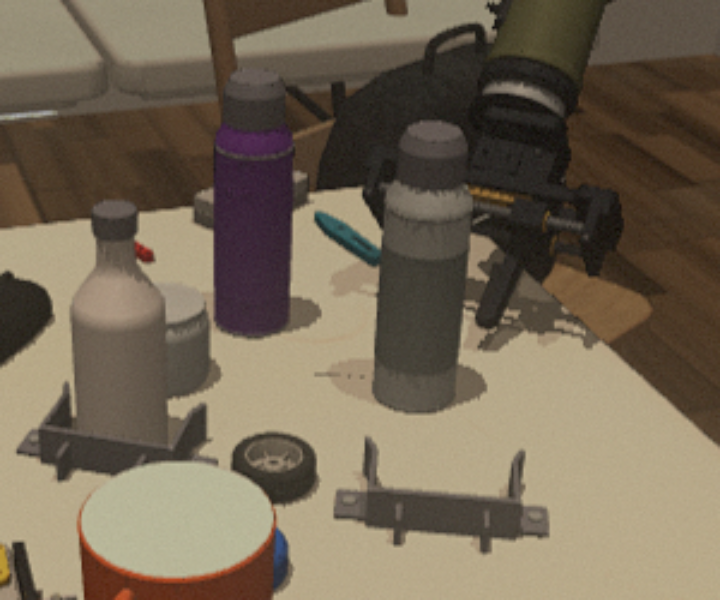

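The gripper is low behind the can and centred on it. Everything is upright and the purple can is clear. Next I close in slowly.

>>> step_arm:
  series:
    - [2,8,0,0,0,0,0.59]
    - [2,8,0,0,0,0,0.59]
    - [2,8,0,0,0,0,0.59]
    - [2,8,0,0,0,0,0.59]
    - [2,6,0,0,0,0,0.59]
    - [1,4,0,0,0,0,0.59]
    - [1,4,0,0,0,0,0.59]
    - [1,4,0,0,0,0,0.59]
    - [0,3,0,0,0,0,0.59]
    - [0,3,0,0,0,0,0.59]
    - [0,3,0,0,0,0,0.59]
    - [0,3,0,0,0,0,0.59]
    - [0,3,0,0,0,0,0.59]
    - [0,0,0,0,0,0,0.59]

```text
clock: 4.05
tool_pos: [0.4832, -0.1551, 0.0189]
eef_rot: [0.733, 0.562, 0.304, -0.233]
contact_force: [0.0, -0.8, 0.3]
opening: 0.413
finger_force: 0.2
```

```bash
cat >> h.py <<'E'
def can(tag):
    snap('side',tag); P=cloud(tag); bg=np.load(f'pics/{tag}.npz')['p']
    q=P.reshape(-1,3); m=q[(q[:,0]>.42)&(q[:,0]<.54)&(q[:,1]>-.17)&(q[:,1]<.02)]
    out=[]
    for lo,hi in((.04,.075),(.08,.135)):
        p=m[(m[:,2]>lo)&(m[:,2]<hi)]; c=p[:,:2].mean(0)+[0,-.018]
        from scipy.optimize import least_squares as ls
        c=ls(lambda c:np.hypot(*(p[:,:2]-c).T)-.028,c,loss='soft_l1',f_scale=.002).x; out.append(c)
    ax=np.array([-.084,.9965]);lat=np.array([-.9965,-.084]);s=np.array([.4586,-.019]);c=(out[0]+out[1])/2
    print('can',c.round(4),'dock',((c-s)@ax).round(4),((c-s)@lat).round(4),'tilt',np.degrees((out[1]-out[0])/.05).round(1),r.get_state()['tool_pos'],r.get_state()['contact_force'])
E
python3 -c "
from h import *
can('a')"
```

```text
can [ 0.489  -0.1283] dock -0.1115 -0.0211 tilt [1.1 0.2] [ 0.48319099 -0.1552979   0.01879649] [-0.31662195 -0.55184527 -0.32759058]
```

>>> step_arm:
  series:
    - [-1,3,0,0,0,0.02,0.59]
    - [-1,3,0,0,0,0.02,0.59]
    - [-1,3,0,0,0,0.02,0.59]
    - [-1,3,0,0,0,0.02,0.59]
    - [-1,3,0,0,0,0.02,0.59]
    - [-1,3,0,0,0,0.02,0.59]
    - [-1,3,0,0,0,0.02,0.59]
    - [-1,3,0,0,0,0.02,0.59]
    - [-1,3,0,0,0,0.02,0.59]
    - [-1,3,0,0,0,0.02,0.59]
    - [-1,3,0,0,0,0.02,0.59]
    - [-1,3,0,0,0,0.02,0.59]
    - [0,0,0,0,0,0,0.59]

```text
clock: 5.4
tool_pos: [0.4713, -0.1188, 0.0189]
eef_rot: [0.66, 0.646, 0.274, -0.268]
contact_force: [0.4, -0.4, -0.9]
opening: 0.408
finger_force: 0.1
```

```bash
python3 -c "
from h import *
can('b')"
```

```text
can [ 0.4714 -0.0913] dock -0.0731 -0.0067 tilt [1.5 0.3] [ 0.47114727 -0.11909225  0.0188387 ] [-0.77187038  0.03164388 -0.10132452]
```

>>> step_arm:
  series:
    - [-1,4,0,0,0,0.01,0.59]
    - [-1,4,0,0,0,0.01,0.59]
    - [-1,4,0,0,0,0.01,0.59]
    - [-1,4,0,0,0,0.01,0.59]
    - [-1,4,0,0,0,0.01,0.59]
    - [-1,4,0,0,0,0.01,0.59]
    - [-1,4,0,0,0,0.01,0.59]
    - [-1,4,0,0,0,0.01,0.59]
    - [-1,4,0,0,0,0.01,0.59]
    - [0,4,0,0,0,0,0.59]
    - [0,4,0,0,0,0,0.59]
    - [0,4,0,0,0,0,0.59]
    - [0,4,0,0,0,0,0.59]
    - [0,3,0,0,0,0,0.59]
    - [0,0,0,0,0,0,0.59]

```text
clock: 6.95
tool_pos: [0.4621, -0.064, 0.0189]
eef_rot: [0.631, 0.675, 0.262, -0.28]
contact_force: [0.1, -0.5, -0.1]
opening: 0.41
finger_force: 0.1
```

```bash
python3 -c "
from h import *
can('c')"
```

```text
can [ 0.4612 -0.0386] dock -0.0197 -0.001 tilt [ 1.1 -2. ] [ 0.46209542 -0.06423847  0.01884787] [0.24206413 0.69320686 0.33318234]
```

>>> step_arm:
  series:
    - [0,3,0,0,0,0,0.59]
    - [-1,3,0,0,0,0,0.59]
    - [0,3,0,0,0,0,0.59]
    - [-1,3,0,0,0,0,0.59]
    - [0,2,0,0,0,0,0.59]
    - [0,2,0,0,0,0,0.59]
    - [0,1,0,0,0,0,0.59]
    - [0,1,0,0,0,0,0.59]
    - [0,1,0,0,0,0,0.59]
    - [0,0,0,0,0,0,0.59]

```text
clock: 8.0
tool_pos: [0.4602, -0.0455, 0.0188]
eef_rot: [0.631, 0.675, 0.262, -0.279]
contact_force: [0.1, 0.1, 0.0]
opening: 0.409
finger_force: 0.4
```

```bash
python3 -c "
from h import *
can('d')
p=cv2.imread('pics/d.png'); cv2.imwrite('pics/dc.png',cv2.resize(p[130:350,280:500],None,fx=2.7,fy=2.7))"
```

```text
can [ 0.4601 -0.0209] dock -0.002 -0.0013 tilt [ 2.4 -3.3] [ 0.46025261 -0.04558146  0.0187571 ] [-0.31991442 -1.44410489  0.09566566]
```

View pics/dc.png

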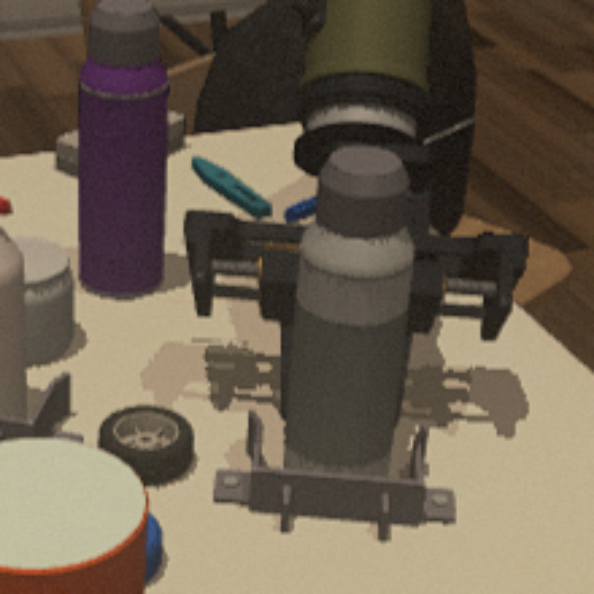

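The can stands inside the stall, upright and centred between its walls, a few mm short of the back wall. I'll nudge it gently until it makes contact.

>>> step_arm:
  series:
    - [0,1,0,0,0,0,0.59]
    - [0,1,0,0,0,0,0.59]
    - [0,1,0,0,0,0,0.59]
    - [0,0,0,0,0,0,0.59]

```text
clock: 8.45
tool_pos: [0.4605, -0.0435, 0.0184]
eef_rot: [0.631, 0.675, 0.261, -0.279]
contact_force: [-1.1, -4.6, 1.5]
opening: 0.405
finger_force: 2.1
```

>>> step_arm:
  series:
    - [0,1,0,0,0,0,0.59]
    - [0,0,0,0,0,0,0.59]

```text
clock: 8.65
tool_pos: [0.4606, -0.0432, 0.0183]
eef_rot: [0.632, 0.675, 0.261, -0.278]
contact_force: [-0.7, -6.6, 2.5]
opening: 0.413
finger_force: 3.3
```

Force has risen from about 1 N to 6.6 N, so the can is against the wall. I'll back straight off.

>>> step_arm:
  series:
    - [0,-2,0,0,0,0,0.59]
    - [0,-3,0,0,0,0,0.59]
    - [0,-5,0,0,0,0,0.59]
    - [0,-8,0,0,0,0,0.59]
    - [0,-10,0,0,0,0,0.59]
    - [0,-12,0,0,0,0,0.59]
    - [0,-12,0,0,0,0,0.59]
    - [0,-12,0,0,0,0,0.59]
    - [0,0,0,0,0,0,0.59]
    - [0,0,0,0,0,0,0.59]
    - [0,0,0,0,0,0,0.59]

```text
clock: 9.75
tool_pos: [0.4601, -0.105, 0.019]
eef_rot: [0.631, 0.675, 0.262, -0.28]
contact_force: [0.3, -0.2, 0.2]
opening: 0.406
finger_force: 0.0
```

```bash
python3 -c "
from h import *
can('e')
p=cv2.imread('pics/e.png'); cv2.imwrite('pics/ec.png',cv2.resize(p[130:350,220:500],None,fx=2.5,fy=2.5))"
```

```text
can [ 0.4586 -0.0185] dock 0.0005 -0.0001 tilt [ 1.1 -1.9] [ 0.46011391 -0.10483753  0.01899545] [0.99476158 0.00235551 0.12202472]
```

View pics/ec.png

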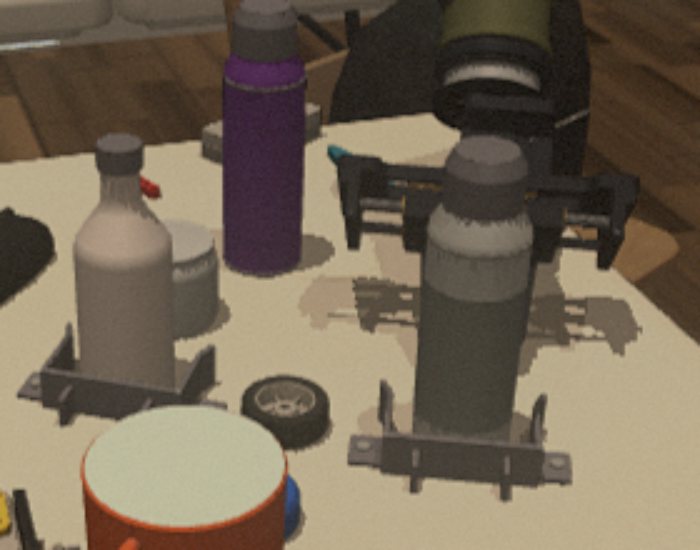

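The can stands upright against the back wall, the gripper is clear, and the bottle and tin are where they were. Handing in.

```bash
python3 -c "
from plant import r
print(r.finish_job())"
```

```text
the job is handed in; nothing more can be done
None
```

I slid the spray can upright into the empty holder until it met the back wall, measured within about 1 mm of the seat point, with the gripper backed clear; I handed the job in at about 10 s, and no verdict was returned.

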